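# Set out the parts of one level transmitter around its housing

### The arm

A 6-joint arm with a two-finger parallel gripper is mounted at the origin on the work surface. World frame = base frame: x ahead of the robot, y to its left, z up, the work surface at z = 0. Lengths are in m, angles in rad, forces in N, time in s.
With the tool pointing down it reaches from about 0.15 to 0.775 m from the base axis. Payload 6.1 kg.
Tool frame: the origin (TCP) lies at the centre of the arm's flange, where the gripper is bolted on; the fingertips stand 173 mm ahead of it and the grasp point (between the pads) lies 155 mm ahead of it (pinch_z is the distance from the TCP to the grasp point, in m); z points along the fingers, y is the line along which they close (so a half turn about z gives the same grasp; the last joint's range is limited). The gripper opens to 85 mm and grips with 20 to 120 N. Pads are 22 mm wide; open, the fingers measure 114 mm over their backs; the gripper's body (76 mm by 85 mm) begins 54 mm behind the grasp point. The pads swing forward as they close: fully open they stand 13 mm farther back than shut.
Start: joints at [-1.283, 0.126, -0.04, 1.405, 0, 1.571], TCP at [0.149, -0.503, 0.405] pointing down, gripper open.
Joint ranges: [-2.72, 2.72], [-0.95, 1.95], [-1.27, 1.35], [-1.78, 2.02], [-1.46, 1.47], [-3.14, 3.14]. Speed limits (rad/s): [2.39, 2.39, 3.01, 3.14, 3.14, 3.14].

### API

Orientations are given as a rotation vector (axis times angle).
In Python, from bench import state, snapshot, job_done, search_frame, pinpoint, pinch_z gives the robot as it stands.
- The arm moves only by the shell command python3 -m inch 'ROWS' [FORCE]. ROWS is a JSON object of lists of equal length, an entry for each row: "slide": the shift along the tool's x, y, z in mm, a list of three; "delta_rot": the turn, a rotation vector about the tool's x, y, z in degrees, a list of three; "fingers": the finger opening in mm, from 0 to 85.4. A call has 1 to 8 rows; each row shifts and turns the commanded pose from where the row before left it, along the tool's axes as they then stand; what a row does not reach is not made up. A row lasts 1/8 s, in which the tool goes at most 62.5 mm and 10.7 degrees, less where a joint would pass 70% of its speed; a pose out of reach is approached as far as the arm can. A call with a gripper value outside its range is refused whole. The fingers move at their own pace and stop on an object; FORCE is the grip in N (left out, the last holds). Time passes only in rows, so rows that do not move let the fingers close. It gives the time, the measured TCP pose, the force, the opening and the grip force at its end, in the units of the state.
- state(): the state, without advancing time (a new reading comes with each control period).
- snapshot(name): name is "scene" or "top"; returns a dict with "frame" (480x640x3 uint8, red, green, blue), "range_z" (480x640 float32, m along the optical axis (not along the pixel's ray), 0 where there is no reading), "fx", "fy", "cx", "cy" (pixels), "k1" (the pictures are not rectified: a ray, as slopes to the right and down, at radius r is drawn at 1 + k1 r^2 times it, then the intrinsics apply), "rvec" (rotation vector, rad) and "tvec" (3), from world to camera coordinates, as OpenCV has them. Camera axes: x right, y down, z forward; pixel columns grow to the right and rows downward; lengths in m; the calibration is good to about 2 mm. A picture is of the moment at which its call begins.
- job_done(): hands the job in; it is judged then, once.
Trained networks look in a picture, given as the dict that the camera call returned (one of the last four; its "shot" number tells which), for a name from the list of things; names that differ only in an ending like _2 or _b are one class to them, and where a whole thing is asked for, a point or a joint stands for the part that bears it (a point fixed in the world has none). Each returns a list of dicts, best first, with "score" (0 to 1); they miss things now and then, are a little off and sometimes report something else, mostly with a low value. They report only what shows in the picture. A call takes as long as a camera call. They do not tell look-alikes from the thing itself.
- search_frame(picture, query): "xy" ([column, row] in pixels, amid what is visible of it).
- pinpoint(picture, query): "xy" ([column, row] in pixels: a listed point, or the origin of a listed thing).
The state is a dict: "t": time; "joint_pos": joint angles; "qd": joint speeds; "effort": joint torques, N m; "eef_pos": TCP position; "tool_rot": TCP orientation; "ft_force": force on the tool from outside, world axes, zero at the start; "moment": the same for the moment, N m; "grip_width": opening from 0.0 (shut) to 1.0 (fully open); "gripper_force": force on a finger pad.
Only numpy, scipy, OpenCV 4.12 (cv2) and the standard library are available. Lean on these libraries where they do the work, as an engineer would, in place of code of your own. Each camera call takes 0.05 s, during which the arm holds its last target. There are 200 camera calls.

### The job

Set out the parts for assembling one level transmitter. First stand the black sensor horn, wide end down, in the round metal nest, then put the black lock ring over the horn's neck so that it lies flat on the shoulder. Lay the white screw cover, window up, in the middle of the pad between the white housing and the nest, and stand the cable gland in the middle of the pad behind the housing, on the side away from the robot; the pad behind the nest stays empty.

Things in the scene. Friction and masses are not known exactly. Their poses are not given: they have to be found in the camera images.
- horn: loose sensor horn, black plastic, 0.3 kg, standing upright: a ribbed wide base 62 mm in diameter from 0 to 55 mm height, ending in a flat shoulder, and on it a smooth neck 34 mm in diameter from 55 to 100 mm height. Origin at the centre of its underside, z up along its axis. Best gripped by the neck (about 82 mm up).
- ring: loose lock ring, black plastic, 62 mm outer and 48 mm inner diameter, 22 mm high, open through, 60 g, lying flat. Origin at the centre of its underside, z up along its axis. Over the horn's neck it rests on the shoulder, its underside 55 mm above the horn's.
- cover: loose screw cover, a white disc 62 mm in diameter and 22 mm high with a dark round window and a small display on its top, 120 g, lying flat window up. Origin at the centre of its underside, z up along its axis.
- gland: loose cable gland, small stepped black cylinder with a bare steel thread at its foot, standing upright: thread 26 mm in diameter from 0 to 12 mm height, a nut section 30 mm across (grips like a 30 mm cylinder) from 12 to 26 mm, cap 27 mm in diameter up to 45 mm; 50 g. Origin at the centre of its underside, z up along its axis.
- housing: transmitter housing, white painted drum 82 mm in diameter and 80 mm long on a dark steel cradle block, fixed to the bench; its top boss reaches 112 mm height. Origin at the centre of the cradle's underside; its x axis runs along the drum, within 0.15 rad of pointing away from the robot. It stands to the left or to the right of the middle of the bench, the nest on the other side.
- nest: assembly nest, round shallow aluminium dish, fixed: 96 mm outer diameter, recess 78 mm in diameter, inner floor 4 mm above the bench, rim 12 mm above the bench. Origin at the centre of its underside, z up.
- pad_mid: grey felt pad, round, 90 mm across, 4 mm thick, fixed to the bench; origin at the centre of its underside, so its top is at z = 4 mm. The three pads look alike and are told apart by where they lie; this one lies between the housing and the nest.
- pad_housing: grey felt pad, round, 90 mm across, 4 mm thick, fixed to the bench; origin at the centre of its underside, so its top is at z = 4 mm. The three pads look alike and are told apart by where they lie; this one lies behind the housing (farther from the robot), about 120 mm from the housing's centre.
- pad_nest: grey felt pad, round, 90 mm across, 4 mm thick, fixed to the bench; origin at the centre of its underside, so its top is at z = 4 mm. The three pads look alike and are told apart by where they lie; this one lies behind the nest (farther from the robot), about 120 mm from the nest's centre; nothing goes on it.
There are look-alikes about, which are no part of the job. What is shaped like the cover but green is not meant. There is more than one size of the horn; the job needs the larger.

How it is judged:
By the outcome, as a careful person would: the job done as asked, in the order asked, and still so for the second after the job is handed in, with the robot touching nothing.
It also fails if it takes over 115 s, if anything falls off the work surface, if the arm or the gripper's body presses on something with over 40 N, if the wrist force passes 120 N, or if a joint passes its speed limit or range.

## Working session

There is one attempt and no reset: what is moved stays moved. The work goes in short steps, Python scripts to look and compute and a shell command to move; the robot and the scene stay as the last step left them, time stands still between calls to the robot, and variables do not carry over. Pictures are saved under pics/ and viewed, at most 14 in all, crops included, and the job is handed in when it is done.

```bash
mkdir -p pics; ls
cat > h.py <<'E'
import numpy as np, cv2
from bench import *
def save(p,n): cv2.imwrite(f'pics/{n}.png',p['frame'][:,:,::-1])
def cloud(p):
    K=np.array([[p['fx'],0,p['cx']],[0,p['fy'],p['cy']],[0,0,1.]])
    v,u=np.mgrid[:480,:640]
    uv=np.stack([u,v],-1).reshape(-1,1,2).astype(float)
    n=cv2.undistortPoints(uv,K,np.array([p['k1'],0,0,0,0.])).reshape(480,640,2)
    z=p['range_z'].astype(float)
    c=np.dstack([n*z[...,None],z])
    R=cv2.Rodrigues(np.array(p['rvec'],float))[0]
    w=(c-np.array(p['tvec'],float).ravel())@R
    w[z==0]=np.nan
    ray=np.dstack([n,np.ones_like(z)])@R
    o=-np.array(p['tvec'],float).ravel()@R
    return w,o,ray
def atz(o,ray,uv,z):
    r=ray[int(round(uv[1])),int(round(uv[0]))]; return o+r*(z-o[2])/r[2]
E
python3 - <<'E'
from h import *
print(state(), pinch_z)
for n in ('top','scene'):
    p=snapshot(n); save(p,n+'1'); w,o,r=cloud(p); print(n,o)
    for q in 'horn ring cover gland housing nest pad_mid'.split():
        for d in search_frame(p,q)[:6]:
            x=d['xy']; i,j=int(x[1]),int(x[0])
            print(q,round(d['score'],2),np.round(x),np.round(w[i,j],3))
E
```

```text
pics
{'t': 0.0, 'joint_pos': array([-1.28298901e+00,  1.26416581e-01, -4.05990937e-02,  1.40541044e+00,
        1.95484550e-05,  1.57078283e+00]), 'qd': array([-2.98678679e-04, -7.61444355e-04, -1.90323529e-04, -3.46587718e-05,
       -2.16308409e-04, -3.80352386e-04]), 'effort': array([-6.92035846e-04, -4.35916328e+01,  3.52923024e+01,  1.74389058e-02,
        9.53186645e-05, -1.49018973e-05]), 'eef_pos': array([ 0.14898882, -0.5032873 ,  0.40391314]), 'tool_rot': array([-3.10751819e+00, -4.50317208e-01,  3.36552390e-04]), 'ft_force': array([-0.35941631, -0.50009407,  0.40804688]), 'moment': array([-0.01220825, -0.01073219,  0.0408984 ]), 'gripper_force': 0.0, 'grip_width': 1.0009597730514046} 0.1547
top [ 0.36366783 -0.0274645   1.10906545]
horn 0.65 [174. 244.] [0.539 0.265 0.069]
horn 0.57 [244. 301.] [0.421 0.106 0.1  ]
ring 0.74 [334. 299.] [ 0.433 -0.078  0.021]
cover 0.89 [424. 307.] [ 0.42  -0.271  0.022]
cover 0.65 [469. 296.] [ 0.446 -0.374  0.021]
gland 0.74 [158. 290.] [0.443 0.299 0.047]
housing 0.62 [391. 240.] [ 0.55  -0.184  0.115]
nest 0.6 [232. 242.] [0.555 0.154 0.006]
pad_mid 0.87 [297. 242.] [0.562 0.007 0.003]
scene [1.25223197 0.24219681 0.77947344]
horn 0.77 [505. 291.] [0.556 0.275 0.038]
horn 0.7 [433. 213.] [0.44  0.117 0.06 ]
ring 0.96 [330. 193.] [ 0.398 -0.109  0.002]
cover 0.82 [245. 172.] [ 0.433 -0.284  0.024]
cover 0.82 [202. 171.] [ 0.466 -0.371  0.024]
gland 0.69 [532. 258.] [0.454 0.307 0.035]
housing 0.8 [258. 205.] [ 0.579 -0.171  0.093]
nest 0.69 [436. 283.] [0.554 0.16  0.004]
pad_mid 0.83 [354. 266.] [0.57  0.011 0.003]
```

View pics/top1.png

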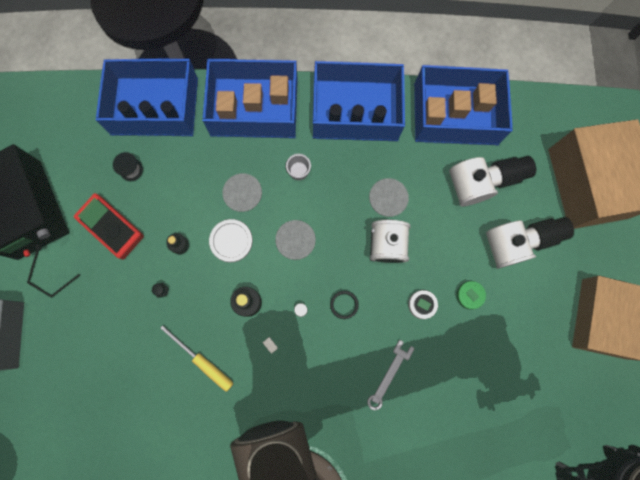

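View pics/scene1.png

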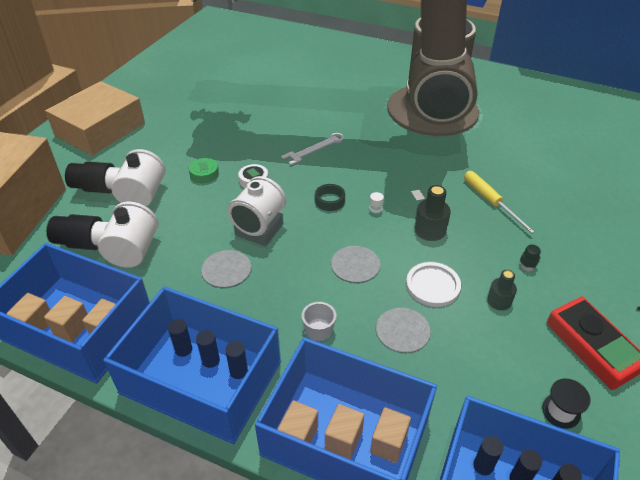

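Top view: the large horn is at (244,301) and the small one at (177,242). The nest is at (231,241), the ring at (344,304), the white cover at (424,304) with the green look-alike at (471,295), and the gland at (159,290). The housing is at (390,240). The pads are pad_mid (296,240), pad_housing (389,196) and pad_nest (242,192). The scene view agrees. Next I'll refine these with masks.

```bash
cat >> h.py <<'E'
def circ(p,xy,top,rad,kind,W=None):
    """centre by circle fit: project mask contour to plane z=top"""
    w,o,ray=W or cloud(p)
    g=o+ray*((top-o[2])/ray[...,2])[...,None]     # every pixel on plane
    near=np.hypot(g[...,0]-xy[0],g[...,1]-xy[1])<rad+0.022
    hsv=cv2.cvtColor(p['frame'],cv2.COLOR_RGB2HSV)
    m={'grey':hsv[...,1]<70,'dark':hsv[...,2]<62,'z':np.abs(w[...,2]-top)<0.006}[kind]&near
    n,l,s,c=cv2.connectedComponentsWithStats(m.astype(np.uint8))
    if n<2: return None
    k=1+np.argmax(s[1:,4]); cn=cv2.findContours((l==k).astype(np.uint8),0,1)[0]
    cn=max(cn,key=len).reshape(-1,2)
    P=g[cn[:,1],cn[:,0],:2]
    A=np.c_[2*P,np.ones(len(P))]; b=(P**2).sum(1)
    wt=np.ones(len(P))
    for _ in range(8):
        x=np.linalg.lstsq(A*wt[:,None],b*wt,rcond=None)[0]; r=np.sqrt(x[2]+x[0]**2+x[1]**2)
        e=np.abs(np.hypot(*(P-x[:2]).T)-r); wt=1/(1+(e/0.002)**2)
    return np.round([x[0],x[1],r,np.median(e)],4)
E
python3 - <<'E'
from h import *
T=[('horn',(.425,.11),.1,.017,'z'),('ring',(.415,-.1),.022,.031,'z'),('ring',(.415,-.1),.022,.031,'dark'),
('cover',(.42,-.271),.022,.031,'z'),('cover',(.42,-.271),.022,.031,'grey'),('gland',(.443,.3),.045,.0135,'z'),('gland',(.443,.3),.045,.0135,'dark'),
('nest',(.555,.154),.012,.048,'grey'),('pad_mid',(.565,.007),.004,.045,'grey'),('pad_h',(.67,-.19),.004,.045,'grey'),('pad_n',(.67,.13),.004,.045,'grey')]
for n in ('top','scene'):
    p=snapshot(n); W=cloud(p)
    for t in T: print(n,t[0],t[4],circ(p,*t[1:],W=W), t[3])
    for q in ('horn','gland','pad_mid'):
        print(q,[(round(d['score'],2),np.round(atz(W[1],W[2],d['xy'],.004 if q=='pad_mid' else 0)[:2],4)) for d in pinpoint(p,q)[:3]])
E
```

```text
top horn z [0.4222 0.1112 0.0159 0.0005] 0.017
top ring z [ 4.224e-01 -1.001e-01  2.990e-02  4.000e-04] 0.031
top ring dark [ 0.4217 -0.1011  0.0238  0.0005] 0.031
top cover z [ 0.4258 -0.2715  0.0305  0.0005] 0.031
top cover grey [ 0.4261 -0.2712  0.0328  0.0005] 0.031
top gland z [4.422e-01 3.004e-01 1.260e-02 4.000e-04] 0.0135
top gland dark [0.4419 0.2953 0.0148 0.0008] 0.0135
top nest grey [5.586e-01 1.550e-01 4.950e-02 5.000e-04] 0.048
top pad_mid grey [5.651e-01 1.110e-02 4.530e-02 5.000e-04] 0.045
top pad_h grey [ 6.687e-01 -1.988e-01  4.550e-02  5.000e-04] 0.045
top pad_n grey [6.719e-01 1.358e-01 4.550e-02 6.000e-04] 0.045
horn [(0.74, array([0.4232, 0.1041])), (0.56, array([0.5443, 0.2698])), (0.47, array([ 0.5511, -0.1867]))]
gland [(0.76, array([0.4464, 0.302 ]))]
pad_mid [(0.95, array([0.5704, 0.0135]))]
scene horn z [0.426  0.1137 0.0174 0.001 ] 0.017
scene ring z [ 0.4249 -0.0975  0.0309  0.0006] 0.031
scene ring dark [ 0.4223 -0.0975  0.023   0.001 ] 0.031
scene cover z [ 0.4272 -0.2688  0.0304  0.0013] 0.031
scene cover grey [ 0.4325 -0.264   0.0384  0.0017] 0.031
scene gland z [0.4459 0.3047 0.0129 0.0005] 0.0135
scene gland dark [0.458  0.3018 0.0196 0.0036] 0.0135
scene nest grey [0.5624 0.1571 0.0516 0.0012] 0.048
scene pad_mid grey [5.658e-01 1.390e-02 4.500e-02 5.000e-04] 0.045
scene pad_h grey [ 6.692e-01 -1.958e-01  4.520e-02  5.000e-04] 0.045
scene pad_n grey [6.717e-01 1.381e-01 4.510e-02 5.000e-04] 0.045
horn [(0.9, array([0.416 , 0.1143])), (0.79, array([0.5495, 0.2771]))]
gland [(0.71, array([0.4388, 0.3022]))]
pad_mid [(0.78, array([0.5706, 0.0131])), (0.21, array([0.439 , 0.3049]))]
```

```bash
python3 -m inch '{"slide":[[0,0,0],[0,0,0]],"delta_rot":[[0,0,8.3],[0,0,8.2]],"fingers":[85,85]}' 30
```

```text
t: 1.45
eef_pos: [0.149, -0.5034, 0.4047]
tool_rot: [-3.142, 0.008, 0.0]
ft_force: [0.3, -0.0, 0.6]
grip_width: 0.995
gripper_force: 0.0
```

```bash
z='[0,0,0]'; python3 -m inch '{"slide":[[20,-45,0],[20,-45,0],[20,-45,0],[20,-45,0],[20,-45,0],[20,-45,0],[20,-45,0],[20,-45,0]],"delta_rot":[[0,0,0],[0,0,0],[0,0,0],[0,0,0],[0,0,0],[0,0,0],[0,0,0],[0,0,0]],"fingers":[85,85,85,85,85,85,85,85]}'; python3 -m inch '{"slide":[[20,-45,0],[20,-45,0],[20,-45,0],[20,-45,0],[20,-45,0],[15,-31,0],[0,0,0]],"delta_rot":[[0,0,0],[0,0,0],[0,0,0],[0,0,0],[0,0,0],[0,0,0],[0,0,0]],"fingers":[85,85,85,85,85,85,85]}'
```

```text
t: 2.45
eef_pos: [0.3093, -0.1419, 0.405]
tool_rot: [3.141, -0.001, 0.002]
ft_force: [0.8, 0.9, -0.1]
grip_width: 0.991
gripper_force: 0.0
t: 3.32
eef_pos: [0.426, 0.0388, 0.4062]
tool_rot: [-3.088, -0.119, 0.005]
ft_force: [0.2, -0.3, 0.9]
grip_width: 0.994
gripper_force: 0.0
```

```bash
python3 -m inch '{"slide":[[0,0,0],[0,-25,0],[0,-25,25],[-2,-24,25],[0,0,20]],"delta_rot":[[0,0,4.4],[0,0,0],[0,0,0],[0,0,0],[0,0,0]],"fingers":[85,85,85,85,85]}'
```

```text
t: 3.95
eef_pos: [0.4234, 0.0454, 0.3413]
tool_rot: [-3.037, -0.119, 0.014]
ft_force: [0.2, -0.0, -0.3]
grip_width: 0.997
gripper_force: 0.0
```

```bash
python3 -c "
from h import *
s=state();print(s['joint_pos'],s['qd'],s['eef_pos'])
print(cv2.Rodrigues(s['tool_rot'])[0].round(3))"
```

```text
[ 0.07748983 -0.05072628 -0.36389358  1.262797    0.10261951  3.14061903] [ 0.00632365  0.03538122 -0.31539323 -0.35178763  0.00082157 -0.0016644 ] [0.42343724 0.04542342 0.34132216]
[[ 0.997  0.077 -0.013]
 [ 0.078 -0.992  0.102]
 [-0.005 -0.102 -0.995]]
```

```bash
cat >> h.py <<'E'
from scipy.spatial.transform import Rotation as Ro
RT=np.array([[0,1,0],[1,0,0],[0,0,-1.]])
def go(x,y,z):
    s=state(); R=Ro.from_rotvec(s['tool_rot']).as_matrix()
    print('rot deg',Ro.from_matrix(R.T@RT).as_rotvec(degrees=True).round(1),'slide mm after',(1000*RT.T@(np.array([x,y,z])-s['eef_pos'])).round(1))
E
python3 -c "
from h import *
go(.424,.1125,.33)"
```

```text
rot deg [ -5.   -4.2 -85.4] slide mm after [67.1  0.6 11.3]
```

```bash
python3 -m inch '{"slide":[[0,0,0],[0,0,0],[0,0,0],[0,0,0],[0,0,0],[0,0,0],[0,0,0],[0,0,0]],"delta_rot":[[-0.6,-0.5,-10],[-0.6,-0.5,-10],[-0.6,-0.5,-10],[-0.6,-0.5,-10],[-0.6,-0.5,-10],[-0.6,-0.5,-10],[-0.6,-0.5,-10],[-0.6,-0.5,-10]],"fingers":[85,85,85,85,85,85,85,85]}'; python3 -c "
from h import *
go(.424,.1125,.33)"
```

```text
t: 4.95
eef_pos: [0.4236, 0.0451, 0.3421]
tool_rot: [-2.316, -2.117, 0.004]
ft_force: [0.2, -0.3, -0.1]
grip_width: 0.994
gripper_force: 0.0
rot deg [-0.3 -0.1 -5.1] slide mm after [67.4  0.4 12.1]
```

```bash
python3 -m inch '{"slide":[[0,0,0],[20,0,0],[30,0,0],[17.4,0.4,20],[0,0,40],[0,0,37],[0,0,8]],"delta_rot":[[-0.3,-0.1,-5.1],[0,0,0],[0,0,0],[0,0,0],[0,0,0],[0,0,0],[0,0,0]],"fingers":[85,85,85,85,85,85,85]}';  python3 -c "
from h import *
go(.424,.1125,.237); p=snapshot('scene');save(p,'s2')"
```

```text
t: 5.82
eef_pos: [0.4236, 0.1122, 0.2351]
tool_rot: [-2.228, -2.213, 0.005]
ft_force: [-0.5, 0.1, 0.1]
grip_width: 0.99
gripper_force: 0.0
rot deg [-0.2  0.1 -0.4] slide mm after [ 0.3  0.4 -1.9]
```

Now I'll close on the neck, lift, and look to check the grip.

```bash
python3 -m inch '{"slide":[[0,0,0],[0,0,0],[0,0,0],[0,0,0],[0,0,0],[0,0,0],[0,0,-10],[0,0,-30]],"delta_rot":[[0,0,0],[0,0,0],[0,0,0],[0,0,0],[0,0,0],[0,0,0],[0,0,0],[0,0,0]],"fingers":[30,20,20,20,20,20,20,20]}' 45;  python3 -c "
from h import *
go(.559,.156,.28); p=snapshot('scene');save(p,'s3')
W=cloud(p); print('nest',pinpoint(p,'nest')[:2])"
```

```text
t: 6.88
eef_pos: [0.4243, 0.1121, 0.2762]
tool_rot: [-2.228, -2.213, 0.005]
ft_force: [-0.4, -0.1, -2.1]
grip_width: 0.383
gripper_force: 45.0
rot deg [-0.2  0.1 -0.4] slide mm after [ 43.9 134.7  -3.8]
nest [{'xy': [433.2, 283.6], 'score': 0.75}]
```

View pics/s3.png

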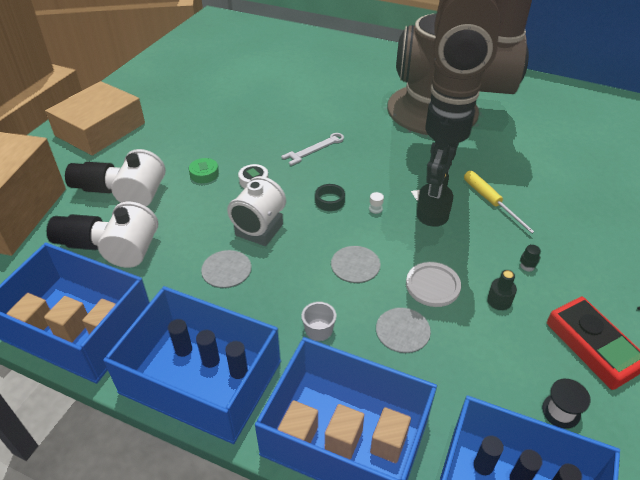

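The horn is upright in the gripper at (434,205), clear of the bench. The nest at (433,284) is free.

```bash
python3 -m inch '{"slide":[[5,15,0],[10,30,0],[10,30,0],[10,30,0],[9,30,0],[0,0,0],[0,0,10],[0,0,10]],"delta_rot":[[0,0,0],[0,0,0],[0,0,0],[0,0,0],[0,0,0],[0,0,0],[0,0,0],[0,0,0]],"fingers":[20,20,20,20,20,20,20,20]}';  python3 -c "
from h import *
go(.559,.156,.24)"
```

```text
t: 7.98
eef_pos: [0.5596, 0.1553, 0.2554]
tool_rot: [-2.229, -2.214, 0.002]
ft_force: [-0.9, -0.3, -3.3]
grip_width: 0.386
gripper_force: 45.6
rot deg [-0.1  0.1 -0.4] slide mm after [ 0.7 -0.6 15.4]
```

```bash
python3 -m inch '{"slide":[[0.7,-0.6,7],[0,0,6],[0,0,2],[0,0,0]],"delta_rot":[[0,0,0],[0,0,0],[0,0,0],[0,0,0]],"fingers":[20,20,20,20]}'; python3 -m inch '{"slide":[[0,0,0],[0,0,0],[0,0,0],[0,0,-10],[0,0,-30],[0,0,-50],[0,0,-20]],"delta_rot":[[0,0,0],[0,0,0],[0,0,0],[0,0,0],[0,0,0],[0,0,0],[0,0,0]],"fingers":[60,60,60,75,80,85,85]}'; python3 -c "
from h import *
go(.4235,-.099,.28)"
```

```text
t: 8.48
eef_pos: [0.5597, 0.1562, 0.2422]
tool_rot: [2.228, 2.213, 0.001]
ft_force: [-0.8, 0.8, -2.8]
grip_width: 0.385
gripper_force: 45.8
t: 9.35
eef_pos: [0.56, 0.1563, 0.3559]
tool_rot: [2.227, 2.212, 0.007]
ft_force: [0.6, 0.6, -0.6]
grip_width: 0.993
gripper_force: 0.0
rot deg [ 0.3 -0.  -0.4] slide mm after [-255.3 -136.5   75.9]
```

```bash
python3 -m inch '{"slide":[[-15,-8,0],[-37,-20,0],[-42,-22,0],[-42,-22,0],[-42,-22,0],[-42,-22,20],[-28,-16,30],[-7,-4.5,26]],"delta_rot":[[0,0,0],[0,0,0],[0,0,0],[0,0,0],[0,0,0],[0,0,0],[0,0,0],[0,0,0]],"fingers":[85,85,85,85,85,85,85,85]}'; python3 -c "
from h import *
go(.4235,-.099,.2)
p=snapshot('top');save(p,'t4');W=cloud(p);print(circ(p,(.559,.156),.104,.017,'z',W))
q=snapshot('scene');W2=cloud(q);print(circ(q,(.559,.156),.104,.017,'z',W2),circ(p,(.4235,-.099),.022,.031,'z',W),circ(q,(.4235,-.099),.022,.031,'z',W2))"
```

```text
t: 10.35
eef_pos: [0.4189, -0.0995, 0.2739]
tool_rot: [-2.232, -2.21, 0.002]
ft_force: [1.1, 0.6, -1.0]
grip_width: 0.997
gripper_force: 0.0
rot deg [-0.1  0.  -0.6] slide mm after [ 0.5  4.6 73.9]
[5.596e-01 1.545e-01 1.610e-02 4.000e-04]
[0.5632 0.1573 0.017  0.0008] None [ 0.4252 -0.0972  0.0312  0.0006]
```

View pics/t4.png

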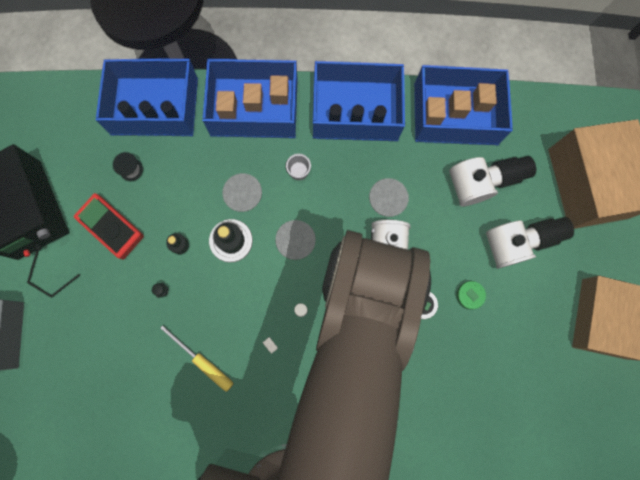

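The horn stands upright in the nest at (230,238), with its neck at about (0.561, 0.156). Next is the ring.

```bash
python3 -m inch '{"slide":[[0.5,5,20],[0,0,35],[0,0,25],[0,0,12],[0,0,5],[0,0,0]],"delta_rot":[[0,0,-0.6],[0,0,0],[0,0,0],[0,0,0],[0,0,0],[0,0,0]],"fingers":[85,85,85,85,85,85]}'; python3 -c "
from h import *
go(.4235,-.099,.174)"
```

```text
t: 11.2
eef_pos: [0.4268, -0.0975, 0.1794]
tool_rot: [2.216, 2.225, 0.0]
ft_force: [0.6, -0.5, 0.7]
grip_width: 0.993
gripper_force: 0.0
rot deg [0.1 0.  0.2] slide mm after [-1.5 -3.3  5.4]
```

```bash
python3 -m inch '{"slide":[[-1.5,-3,3],[0,0,2.5],[0,0,0],[0,0,0],[0,0,0],[0,0,0],[0,0,0]],"delta_rot":[[0,0,0],[0,0,0],[0,0,0],[0,0,0],[0,0,0],[0,0,0],[0,0,0]],"fingers":[85,85,70,55,55,55,55]}' 25; python3 -c "
from h import *
go(.4235,-.099,.174)"
```

```text
t: 12.08
eef_pos: [0.4235, -0.099, 0.1739]
tool_rot: [2.217, 2.225, -0.0]
ft_force: [-2.3, -0.1, 5.3]
grip_width: 0.717
gripper_force: 26.7
rot deg [0.  0.  0.2] slide mm after [ 0.  -0.  -0.1]
```

```bash
python3 -m inch '{"slide":[[0,0,-10],[0,0,-30],[0,0,-50],[20,10,-36],[40,22,0],[40,22,0],[40,22,0],[40,22,0]],"delta_rot":[[0,0,0],[0,0,0],[0,0,0],[0,0,0],[0,0,0],[0,0,0],[0,0,0],[0,0,0]],"fingers":[55,55,55,55,55,55,55,55]}'; python3 -m inch '{"slide":[[35,18,0],[25,13,0],[12,6,0],[0,0,0]],"delta_rot":[[0,0,0],[0,0,0],[0,0,0],[0,0,0]],"fingers":[55,55,55,55]}';python3 -c "
from h import *
go(.561,.156,.285)
q=snapshot('scene');save(q,'s5')"
```

```text
t: 13.08
eef_pos: [0.5214, 0.0829, 0.3]
tool_rot: [2.217, 2.225, 0.001]
ft_force: [1.0, -0.4, -0.2]
grip_width: 0.717
gripper_force: 27.6
t: 13.58
eef_pos: [0.5576, 0.1538, 0.2993]
tool_rot: [2.216, 2.226, -0.001]
ft_force: [-0.6, 0.4, -1.3]
grip_width: 0.718
gripper_force: 27.6
rot deg [-0.   0.   0.3] slide mm after [ 2.2  3.4 14.3]
```

View pics/s5.png

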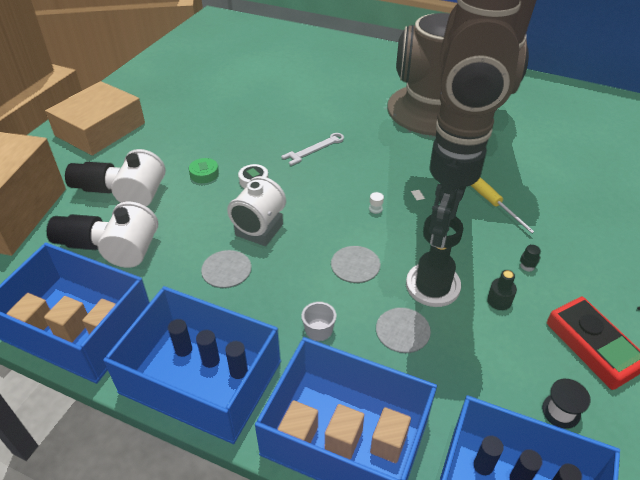

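```bash
python3 -c "
import cv2
i=cv2.imread('pics/s5.png')[170:310,380:500];i=cv2.convertScaleAbs(i,alpha=2.2,beta=10)
cv2.imwrite('pics/s5c.png',cv2.resize(i,None,fx=4,fy=4,interpolation=2))"
```

```text
(no output)
```

View pics/s5c.png

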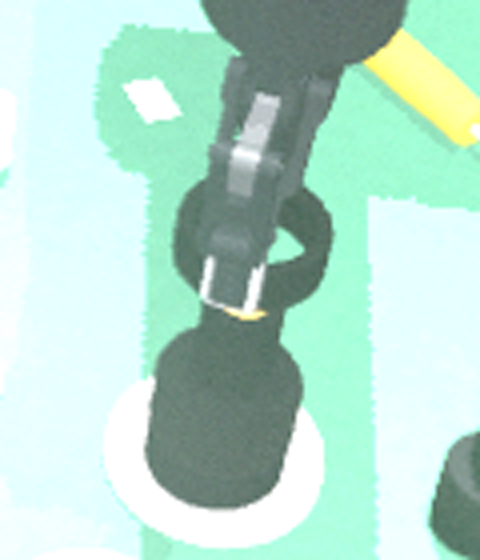

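The ring hangs in the gripper at (443,230). I'll check for tilt from depth.

```bash
python3 -c "
from h import *
for n in ('scene','top'):
    p=snapshot(n);w,o,r=cloud(p);s=state()['eef_pos']
    m=(np.abs(w[...,2]-.135)<.05)&(np.hypot(w[...,0]-s[0],w[...,1]-s[1])<.04)&(w[...,2]>.108)
    m&=(np.abs(w[...,1]-s[1])>.014)
    P=w[m];print(n,len(P))
    for lo,hi in((-.04,-.03),(-.03,-.024),(-.024,-.014),(.014,.024),(.024,.03),(.03,.04)):
        q=P[(P[:,1]-s[1]>lo)&(P[:,1]-s[1]<hi)]
        if len(q): print(lo,hi,len(q),np.percentile(q[:,2],[5,50,95]).round(3))
"
```

```text
scene 417
-0.03 -0.024 56 [0.13  0.145 0.148]
-0.024 -0.014 80 [0.128 0.14  0.148]
0.014 0.024 164 [0.128 0.141 0.148]
0.024 0.03 92 [0.128 0.145 0.148]
0.03 0.04 25 [0.129 0.141 0.147]
top 134
-0.04 -0.03 19 [0.128 0.143 0.148]
-0.03 -0.024 61 [0.132 0.147 0.151]
-0.024 -0.014 54 [0.13  0.146 0.15 ]
```

The ring is level: its height spans 0.127–0.148 m on both sides. Going down.

```bash
python3 -m inch '{"slide":[[2.2,3.4,0],[0,0,0],[0,0,12],[0,0,15],[0,0,15],[0,0,12],[0,0,6],[0,0,0]],"delta_rot":[[0,0,0],[0,0,0],[0,0,0],[0,0,0],[0,0,0],[0,0,0],[0,0,0],[0,0,0]],"fingers":[55,55,55,55,55,55,55,55]}';python3 -c "
from h import *
go(.561,.156,.234)"
```

```text
t: 14.72
eef_pos: [0.5608, 0.1557, 0.2388]
tool_rot: [2.217, 2.225, -0.001]
ft_force: [-0.3, -0.2, -0.8]
grip_width: 0.719
gripper_force: 27.6
rot deg [-0.   0.   0.2] slide mm after [0.3 0.2 4.8]
```

```bash
python3 -m inch '{"slide":[[0,0,3],[0,0,2],[0,0,0],[0,0,0]],"delta_rot":[[0,0,0],[0,0,0],[0,0,0],[0,0,0]],"fingers":[55,55,55,55]}'; python3 -m inch '{"slide":[[0,0,0],[0,0,0],[0,0,0],[0,0,-10],[0,0,-30],[0,0,-40],[0,0,-20]],"delta_rot":[[0,0,0],[0,0,0],[0,0,0],[0,0,0],[0,0,0],[0,0,0],[0,0,0]],"fingers":[75,75,75,80,85,85,85]}'; python3 -c "
from h import *
go(.4265,-.270,.3)"
```

```text
t: 15.22
eef_pos: [0.561, 0.1558, 0.2345]
tool_rot: [2.217, 2.225, 0.0]
ft_force: [0.8, 0.5, -0.3]
grip_width: 0.714
gripper_force: 27.6
t: 16.1
eef_pos: [0.5612, 0.1559, 0.3376]
tool_rot: [2.216, 2.224, 0.005]
ft_force: [0.8, 0.3, 0.1]
grip_width: 0.997
gripper_force: 0.0
rot deg [ 0.2 -0.   0.2] slide mm after [-425.9 -134.7   37.6]
```

```bash
python3 -m inch '{"slide":[[-20,-6,0],[-40,-13,0],[-50,-16,0],[-50,-16,0],[-50,-16,0],[-50,-16,0],[-50,-16,0],[-50,-16,0]],"delta_rot":[[0,0,0],[0,0,0],[0,0,0],[0,0,0],[0,0,0],[0,0,0],[0,0,0],[0,0,0]],"fingers":[85,85,85,85,85,85,85,85]}'; python3 -m inch '{"slide":[[-40,-12,0],[-20,-6,0],[-6,-2,0],[0,0,20],[0,0,20],[0,0,0]],"delta_rot":[[0,0,0],[0,0,0],[0,0,0],[0,0,0],[0,0,0],[0,0,0]],"fingers":[85,85,85,85,85,85]}'; python3 -c "
from h import *
go(.4265,-.27,.2)
q=snapshot('scene');i=q['frame'][200:310,370:500,::-1];i=cv2.convertScaleAbs(i,alpha=1.8,beta=10)
cv2.imwrite('pics/s6.png',cv2.resize(i,None,fx=4,fy=4,interpolation=2))
print(circ(q,(.561,.156),.081,.031,'z'))"
```

```text
t: 17.1
eef_pos: [0.4453, -0.2065, 0.3338]
tool_rot: [-2.218, -2.225, 0.001]
ft_force: [0.3, -1.1, 0.1]
grip_width: 0.993
gripper_force: 0.0
t: 17.85
eef_pos: [0.4267, -0.2698, 0.2928]
tool_rot: [-2.214, -2.224, 0.001]
ft_force: [0.6, 0.1, 0.2]
grip_width: 0.995
gripper_force: 0.0
rot deg [-0.2 -0.1  0.2] slide mm after [-0.2 -0.2 92.8]
[0.5651 0.1567 0.0307 0.0014]
```

View pics/s6.png

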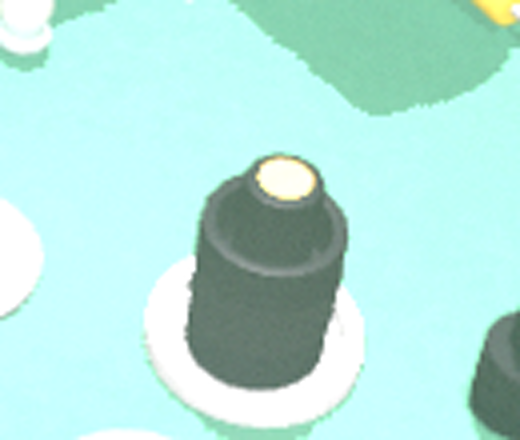

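The crop shows the ring lying flat on the shoulder around the neck. Now the cover, which is under the gripper.

```bash
python3 -m inch '{"slide":[[0,0,20],[0,0,40],[0,0,35],[0,0,16],[0,0,5],[0,0,2],[0,0,0]],"delta_rot":[[0,0,0],[0,0,0],[0,0,0],[0,0,0],[0,0,0],[0,0,0],[0,0,0]],"fingers":[85,85,85,85,85,85,85]}'; python3 -c "
from h import *
go(.4265,-.27,.174)"
```

```text
t: 18.77
eef_pos: [0.428, -0.2711, 0.1776]
tool_rot: [2.216, 2.224, 0.001]
ft_force: [0.2, 0.0, -0.0]
grip_width: 0.995
gripper_force: 0.0
rot deg [0.1 0.1 0.2] slide mm after [ 1.1 -1.5  3.6]
```

```bash
python3 -m inch '{"slide":[[1,-1.5,2.5],[0,0,0.5],[0,0,0],[0,0,0],[0,0,0],[0,0,0],[0,0,-10],[0,0,-30]],"delta_rot":[[0,0,0],[0,0,0],[0,0,0],[0,0,0],[0,0,0],[0,0,0],[0,0,0],[0,0,0]],"fingers":[85,75,65,55,55,55,55,55]}' 35; python3 -c "
from h import *
go(.5655,.0125,.3)"
```

```text
t: 19.77
eef_pos: [0.4253, -0.2693, 0.2127]
tool_rot: [-2.215, -2.223, 0.001]
ft_force: [0.1, -0.9, -1.0]
grip_width: 0.707
gripper_force: 38.5
rot deg [-0.2 -0.1  0.2] slide mm after [281.8 140.2 -87.3]
```

```bash
python3 -m inch '{"slide":[[0,0,-40],[0,0,-50],[20,10,-30],[40,20,0],[45,22,0],[45,22,0],[45,22,0],[40,20,0]],"delta_rot":[[0,0,0],[0,0,0],[0,0,0],[0,0,0],[0,0,0],[0,0,0],[0,0,0],[0,0,0]],"fingers":[55,55,55,55,55,55,55,55]}'; python3 -m inch '{"slide":[[30,15,0],[14,7,0],[3,2,20],[0,0,40],[0,0,40],[0,0,20],[0,0,0]],"delta_rot":[[0,0,0],[0,0,0],[0,0,0],[0,0,0],[0,0,0],[0,0,0],[0,0,0]],"fingers":[55,55,55,55,55,55,55]}'; python3 -c "
from h import *
go(.5655,.0125,.179)
for n in ('scene','top'):
    p=snapshot(n);w,o,r=cloud(p);s=state()['eef_pos'];h=s[2]-.174
    hsv=cv2.cvtColor(p['frame'],cv2.COLOR_RGB2HSV)
    m=(np.abs(w[...,2]-h-.011)<.018)&(np.hypot(w[...,0]-s[0],w[...,1]-s[1])<.045)&(hsv[...,2]>120)
    P=w[m];print(n,len(P),np.percentile(P,[3,97],axis=0).round(4), s)
"
```

```text
t: 20.78
eef_pos: [0.5416, -0.0326, 0.3337]
tool_rot: [2.216, 2.226, 0.0]
ft_force: [-0.5, -0.3, -1.4]
grip_width: 0.711
gripper_force: 38.7
t: 21.65
eef_pos: [0.564, 0.0122, 0.2119]
tool_rot: [-2.217, -2.223, 0.005]
ft_force: [0.1, 0.5, -1.1]
grip_width: 0.714
gripper_force: 38.6
rot deg [-0.2  0.   0.2] slide mm after [ 0.3  1.5 32.9]
scene 322 [[ 0.5365 -0.0067  0.0396]
 [ 0.6002  0.0409  0.0622]] [0.56470103 0.01224294 0.2133357 ]Traceback (most recent call last):
  File "<string>", line 8, in <module>
    P=w[m];print(n,len(P),np.percentile(P,[3,97],axis=0).round(4), s)
                          ~~~~~~~~~~~~~^^^^^^^^^^^^^^^^^
    return _quantile_unchecked(
        a, q, axis, out, overwrite_input, method, keepdims, weights)
    return _ureduce(a,
                    func=_quantile_ureduce_func,
    ...<5 lines>...
                    overwrite_input=overwrite_input,
                    method=method)
    r = func(a, **kwargs)
    result = _quantile(arr,
                       quantiles=q,
    ...<2 lines>...
                       out=out,
                       weights=wgt)
    slices_having_nans = np.isnan(arr[-1, ...])
                                  ~~~^^^^^^^^^
IndexError: index -1 is out of bounds for axis 0 with size 0
```

The cover is level in the grip, spanning 22 mm in z. Lowering it.

```bash
python3 -m inch '{"slide":[[0,1,12],[0,0,14],[0,0,6],[0,0,1.5],[0,0,0]],"delta_rot":[[0,0,0],[0,0,0],[0,0,0],[0,0,0],[0,0,0]],"fingers":[55,55,55,55,55]}'; python3 -c "
from h import *
go(.5655,.0125,.179)"
```

```text
t: 22.38
eef_pos: [0.566, 0.0127, 0.1799]
tool_rot: [2.217, 2.225, -0.0]
ft_force: [0.6, 0.4, -1.5]
grip_width: 0.711
gripper_force: 38.6
rot deg [0.  0.  0.2] slide mm after [-0.2 -0.5  0.9]
```

```bash
python3 -m inch '{"slide":[[0,0,1.2],[0,0,0],[0,0,0],[0,0,0],[0,0,0],[0,0,-10],[0,0,-40],[0,0,-50]],"delta_rot":[[0,0,0],[0,0,0],[0,0,0],[0,0,0],[0,0,0],[0,0,0],[0,0,0],[0,0,0]],"fingers":[55,55,75,75,80,85,85,85]}'; python3 -c "
from h import *
go(.444,.3025,.29)"
```

```text
t: 23.38
eef_pos: [0.5655, 0.0127, 0.2796]
tool_rot: [-2.217, -2.225, 0.002]
ft_force: [1.9, 0.0, 0.3]
grip_width: 0.994
gripper_force: 0.0
rot deg [-0.1  0.   0.2] slide mm after [ 289.8 -121.5  -10.4]
```

```bash
python3 -m inch '{"slide":[[0,0,-40],[20,-8,-40],[40,-17,0],[45,-19,0],[45,-19,0],[45,-19,0],[45,-19,0],[30,-13,0]],"delta_rot":[[0,0,0],[0,0,0],[0,0,0],[0,0,0],[0,0,0],[0,0,0],[0,0,0],[0,0,0]],"fingers":[60,50,50,50,50,50,50,50]}'; python3 -m inch '{"slide":[[15,-6,0],[5,-2,10],[0,0,40],[0,0,40],[0,0,20],[0,0,0]],"delta_rot":[[0,0,0],[0,0,0],[0,0,0],[0,0,0],[0,0,0],[0,0,0]],"fingers":[50,50,50,50,50,50]}'; python3 -c "
from h import *
go(.444,.3025,.182)
p=snapshot('top'); W=cloud(p); print(circ(p,(.5655,.0125),.026,.031,'z',W)); save(p,'t7')"
```

```text
t: 24.38
eef_pos: [0.4498, 0.2841, 0.3595]
tool_rot: [2.215, 2.227, 0.002]
ft_force: [0.4, -0.4, 0.3]
grip_width: 0.582
gripper_force: 0.0
t: 25.12
eef_pos: [0.4427, 0.3008, 0.2465]
tool_rot: [2.219, 2.224, -0.007]
ft_force: [-0.0, -0.0, 0.6]
grip_width: 0.588
gripper_force: 0.0
rot deg [-0.2  0.2  0.1] slide mm after [ 1.7  1.3 64.5]
[5.672e-01 9.200e-03 3.000e-02 4.000e-04]
```

View pics/t7.png

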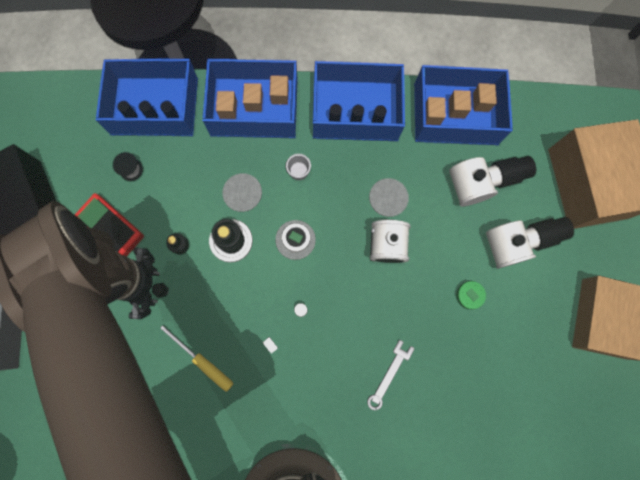

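The cover sits window up on pad_mid at (296,238), within 3 mm of the middle. The gripper is over the gland at (160,290).

```bash
python3 -m inch '{"slide":[[1.7,1.3,15],[0,0,30],[0,0,15],[0,0,7],[0,0,0]],"delta_rot":[[-0.2,0.2,0],[0,0,0],[0,0,0],[0,0,0],[0,0,0]],"fingers":[55,55,55,55,55]}'; python3 -c "
from h import *
go(.444,.3025,.178)"
```

```text
t: 25.8
eef_pos: [0.4445, 0.3042, 0.1816]
tool_rot: [2.217, 2.225, 0.008]
ft_force: [0.2, -0.1, -0.9]
grip_width: 0.643
gripper_force: 0.0
rot deg [ 0.2 -0.2  0.2] slide mm after [-1.7 -0.5  3.6]
```

```bash
python3 -m inch '{"slide":[[-1.5,-0.5,3],[0,0,0],[0,0,0],[0,0,0],[0,0,0],[0,0,-10],[0,0,-40],[0,0,-50]],"delta_rot":[[0.2,-0.2,0],[0,0,0],[0,0,0],[0,0,0],[0,0,0],[0,0,0],[0,0,0],[0,0,0]],"fingers":[55,40,20,20,20,20,20,20]}' 30; python3 -c "
from h import *
go(.669,-.197,.36)"
```

```text
t: 26.8
eef_pos: [0.4434, 0.3024, 0.2788]
tool_rot: [2.217, 2.225, -0.005]
ft_force: [-0.7, 0.9, -0.4]
grip_width: 0.335
gripper_force: 29.7
rot deg [-0.1  0.1  0.2] slide mm after [-499.4  225.6  -81.2]
```

```bash
python3 -m inch '{"slide":[[0,0,-40],[-20,9,-40],[-40,18,0],[-45,20.3,0],[-45,20.3,0],[-45,20.3,0],[-45,20.3,0],[-45,20.3,0]],"delta_rot":[[0,0,0],[0,0,0],[0,0,0],[0,0,0],[0,0,0],[0,0,0],[0,0,0],[0,0,0]],"fingers":[20,20,20,20,20,20,20,20]}'; python3 -m inch '{"slide":[[-45,20.3,0],[-45,20.3,0],[-45,20.3,0],[-40,18,0],[-25,11.5,0],[-14,6,0],[0,0,0]],"delta_rot":[[0,0,0],[0,0,0],[0,0,0],[0,0,0],[0,0,0],[0,0,0],[0,0,0]],"fingers":[20,20,20,20,20,20,20]}'; python3 -c "
from h import *
go(.669,-.197,.183)
p=snapshot('scene');save(p,'s8')
w,o,r=cloud(p);s=state()['eef_pos']
m=(np.hypot(w[...,0]-s[0],w[...,1]-s[1])<.03)&(w[...,2]>.1)&(w[...,2]<.25)
print(np.percentile(w[m],[1,99],axis=0).round(3))"
```

```text
t: 27.8
eef_pos: [0.5737, 0.0167, 0.359]
tool_rot: [2.217, 2.225, 0.0]
ft_force: [0.4, -0.5, -0.8]
grip_width: 0.333
gripper_force: 29.7
t: 28.68
eef_pos: [0.6707, -0.1959, 0.3585]
tool_rot: [-2.218, -2.224, 0.0]
ft_force: [0.3, 0.5, -0.1]
grip_width: 0.334
gripper_force: 29.8
rot deg [-0.   0.   0.2] slide mm after [ -1.1  -1.7 175.5]
[[ 0.645 -0.203  0.181]
 [ 0.699 -0.177  0.25 ]]
```

View pics/s8.png

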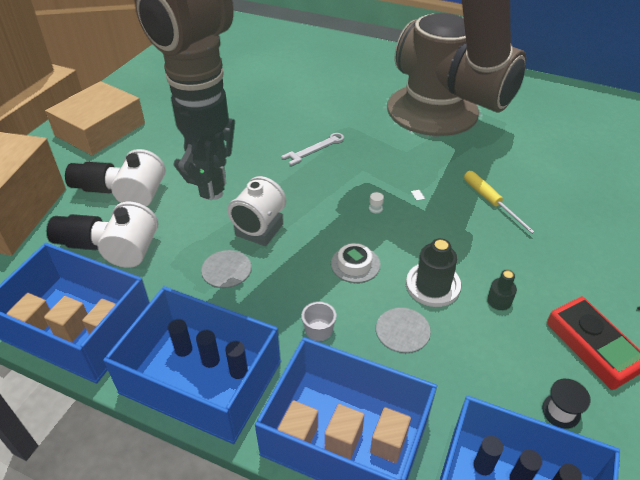

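The gland is gripped at (212,185) and pad_housing at (226,268) is free. The cover, horn and ring look right. Lowering.

```bash
python3 -m inch '{"slide":[[-1,-1.7,15],[0,0,35],[0,0,40],[0,0,40],[0,0,25],[0,0,10],[0,0,0]],"delta_rot":[[0,0,0],[0,0,0],[0,0,0],[0,0,0],[0,0,0],[0,0,0],[0,0,0]],"fingers":[20,20,20,20,20,20,20]}'; python3 -c "
from h import *
go(.669,-.197,.183)"
```

```text
t: 29.6
eef_pos: [0.6686, -0.1958, 0.1934]
tool_rot: [-2.216, -2.226, 0.001]
ft_force: [0.4, -0.7, 0.2]
grip_width: 0.335
gripper_force: 29.8
rot deg [-0.   0.   0.3] slide mm after [-1.2  0.4 10.4]
```

```bash
python3 -m inch '{"slide":[[-1,0.4,7],[0,0,3],[0,0,0],[0,0,0]],"delta_rot":[[0,0,0],[0,0,0],[0,0,0],[0,0,0]],"fingers":[20,20,20,20]}'; python3 -c "
from h import *
go(.669,-.197,.1825)"
```

```text
t: 30.1
eef_pos: [0.6694, -0.1976, 0.1842]
tool_rot: [2.217, 2.225, 0.0]
ft_force: [0.2, 0.3, 0.0]
grip_width: 0.337
gripper_force: 29.8
rot deg [0.  0.  0.2] slide mm after [ 0.6 -0.4  1.7]
```

```bash
python3 -m inch '{"slide":[[0,0,1.5],[0,0,0],[0,0,0],[0,0,0],[0,0,0],[0,0,-10],[0,0,-40],[0,0,-50]],"delta_rot":[[0,0,0],[0,0,0],[0,0,0],[0,0,0],[0,0,0],[0,0,0],[0,0,0],[0,0,0]],"fingers":[20,20,50,50,50,50,50,50]}';python3 -m inch '{"slide":[[0,0,-50],[0,-25,-20],[0,-50,0],[0,-50,0],[0,-50,0],[0,-50,0],[0,-25,0],[0,0,0]],"delta_rot":[[0,0,0],[0,0,0],[0,0,0],[0,0,0],[0,0,0],[0,0,0],[0,0,0],[0,0,0]],"fingers":[50,50,50,50,50,50,50,50]}'; python3 -c "
from h import *
for n in('top','scene'):
    p=snapshot(n);save(p,n+'9');W=cloud(p)
    print(n,'gland',circ(p,(.669,-.197),.049,.0135,'z',W),'cover',circ(p,(.5655,.0125),.026,.031,'z',W),'horn',circ(p,(.561,.156),.104,.017,'z',W),'ring',circ(p,(.561,.156),.081,.031,'z',W))"
```

```text
t: 31.1
eef_pos: [0.6689, -0.1974, 0.2829]
tool_rot: [-2.217, -2.225, 0.002]
ft_force: [0.8, 0.3, 0.3]
grip_width: 0.585
gripper_force: 0.0
t: 32.1
eef_pos: [0.4179, -0.1983, 0.3536]
tool_rot: [2.217, 2.222, 0.001]
ft_force: [-0.2, 0.2, -0.4]
grip_width: 0.588
gripper_force: 0.0
top gland [ 0.6684 -0.1983  0.0121  0.0007] cover [5.672e-01 9.200e-03 3.000e-02 4.000e-04] horn [5.595e-01 1.545e-01 1.610e-02 4.000e-04] ring [5.625e-01 1.546e-01 3.020e-02 5.000e-04]
scene gland [ 6.726e-01 -1.928e-01  1.340e-02  5.000e-04] cover [0.5696 0.0121 0.0309 0.0006] horn [5.626e-01 1.573e-01 1.660e-02 5.000e-04] ring [0.5651 0.1568 0.0307 0.0014]
```

View pics/scene9.png

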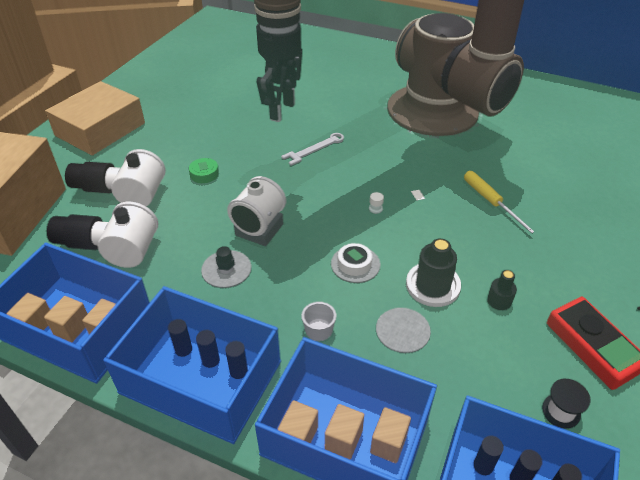

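The gland stands mid-pad at (225,262), the cover lies window up at (355,260), and the horn and ring are in the nest at (436,268). pad_nest at (403,329) is empty and the robot is clear.

```bash
python3 -c "
from bench import *
print(job_done())"
```

```text
the job is handed in; nothing more can be done
None
```

The job is handed in at about 32 s of the 115 s allowed: the horn stands in the nest with the ring flat on its shoulder, the cover lies window up on the middle pad, the gland stands on the pad behind the housing, and the pad behind the nest is empty (no verdict was returned).

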